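Fetch the calibration standard from behind the objectives

TASK

Get the microscope stage ready for calibration: first clear the way by standing the yellow and the blue objective upright on the black rubber mat and moving the orange specimen from the stage to the middle of the green sample plate. Only when all three are out of the way, fetch the brass calibration standard from the dock behind the objectives and set it flat in the white outline on the stage, centred and square with it. Leave both objectives on the mat until the standard is in place, then put each back upright in the middle of the pad of its own colour in the dock, without tipping any of the four over.

Things in the scene. Friction and masses are not known exactly. Their poses are not given: they have to be found in the camera images.
- objective_yellow: loose microscope objective, an upright metal barrel with a yellow top (small black lens in its middle) and a yellow band: diameter 38, height 62, 130 g. Origin: centre of its underside; z up. It starts standing in the dock, on the yellow pad.
- objective_blue: the same barrel (diameter 38, height 62, 130 g) with a blue top and band. Origin: centre of its underside; z up. It starts standing in the dock, on the blue pad.
- standard: loose brass block, 32 along x, 56 along y, 30 high, 200 g; pale top with short black lines. Origin: centre of its underside; z up. It starts at about (4, 0, 12) in the dock's frame, parallel to it, 4 in front of the dock's wall: it can only be gripped by its ends (fingers closing along its y), where the objectives leave too little room (about 8) until they are taken away.
- specimen: loose orange round specimen holder, diameter 44, 24 high, with a steel piece of diameter 26 on top of it (29 in all), 90 g. Origin: centre of its underside; z up. It starts standing on the stage.
- seat_yellow: thin fixed yellow pad, 50 x 50 x 2, lying on the dock's base in front of one end of the standard; at the start the yellow objective hides all but its edges. Origin: centre of its underside; its top is 2 above. Axes parallel to the dock's.
- seat_blue: the same pad in blue (50 x 50 x 2) at the other end, under the blue objective. Which pad is on which side changes. Origin: centre of its underside; its top is 2 above. Axes parallel to the dock's.
- dock: fixed white dock: base 100 along x, 172 along y, 12 thick; back wall at x = 24 to 30, y = -33 to 33, rising to 48. The pads lie on the base at x = -12, y = +54 and -54. Origin: centre of its underside; x points to its back, y to its left, z up. Grip an objective on its pad with the fingers closing along the dock's x, where there is room.
- mat: fixed black rubber mat with two thin grey lines, 90 along x, 170 along y, 4 thick, lying on the table; room for both objectives, for instance at y = +45 and -45. Origin: centre of its underside; z up.
- stage: fixed black microscope stage, 150 x 150, with a round dark plate (diameter 120) on it, whose top is 60 above the origin. A white outline on the plate, centred, 48 along x and 71 along y, marks where the standard goes, its 56 along the stage's y. Origin: centre of its underside; z up.
- sample_plate: fixed green disc with a white middle, diameter 84, 6 thick, lying on the table. Origin: centre of its underside; its top is 6 above.

How it is judged (in metres and radians):
On the way, in this order (a step that is already met when the one before it is completed fails the run):
1. both objectives stand released on the mat and the specimen stands released on the sample plate (x of objective_yellow in the frame of mat between -0.04 and 0.04 m and y of objective_yellow in the frame of mat between -0.08 and 0.08 m and z of objective_yellow in the frame of mat between -0.002 and 0.01 m and angle between each of objective_yellow, objective_blue, specimen's own z axis and vertical below 0.1 rad and linear speed of each of objective_yellow, objective_blue, specimen below 0.03 m/s and contact force between the fingers and objective_yellow below 0.1 N and x of objective_blue in the frame of mat between -0.04 and 0.04 m and y of objective_blue in the frame of mat between -0.08 and 0.08 m and z of objective_blue in the frame of mat between -0.002 and 0.01 m and contact force between the fingers and objective_blue below 0.1 N and horizontal distance between specimen and sample_plate below 0.015 m and z of specimen in the frame of sample_plate between 0.001 and 0.011 m and contact force between the fingers and specimen below 0.1 N), for 0.2 s.
2. the standard lies released, centred and square on the stage while both objectives are still on the mat (horizontal distance between standard and stage below 0.012 m and angle between the y axis of standard and the y axis of stage, either way round below 0.2 rad and z of standard in the frame of stage between 0.056 and 0.064 m and angle between each of standard, objective_yellow, objective_blue's own z axis and vertical below 0.1 rad and linear speed of each of standard, objective_yellow, objective_blue below 0.03 m/s and contact force between the fingers and standard below 0.1 N and x of objective_yellow in the frame of mat between -0.04 and 0.04 m and y of objective_yellow in the frame of mat between -0.08 and 0.08 m and z of objective_yellow in the frame of mat between -0.002 and 0.01 m and contact force between the fingers and objective_yellow below 0.1 N and x of objective_blue in the frame of mat between -0.04 and 0.04 m and y of objective_blue in the frame of mat between -0.08 and 0.08 m and z of objective_blue in the frame of mat between -0.002 and 0.01 m and contact force between the fingers and objective_blue below 0.1 N), for 0.2 s.
At the end, for the whole second after the job is handed in: The standard lies flat on the stage within 12 mm of its centre and 0.2 rad of square; the specimen stands on the sample plate within 15 mm of its centre; each objective stands upright on the pad of its own colour within 12 mm of its centre; all are released and at rest (horizontal distance between standard and stage below 0.012 m and angle between the y axis of standard and the y axis of stage, either way round below 0.2 rad and z of standard in the frame of stage between 0.056 and 0.064 m and angle between each of standard, specimen, objective_yellow, objective_blue's own z axis and vertical below 0.1 rad and linear speed of each of standard, specimen, objective_yellow, objective_blue below 0.03 m/s and contact force between the fingers and standard below 0.1 N and horizontal distance between specimen and sample_plate below 0.015 m and z of specimen in the frame of sample_plate between 0.001 and 0.011 m and contact force between the fingers and specimen below 0.1 N and horizontal distance between objective_yellow and seat_yellow below 0.012 m and z of objective_yellow in the frame of seat_yellow between -0.002 and 0.006 m and contact force between the fingers and objective_yellow below 0.1 N and horizontal distance between objective_blue and seat_blue below 0.012 m and z of objective_blue in the frame of seat_blue between -0.002 and 0.006 m and contact force between the fingers and objective_blue below 0.1 N); the robot touches nothing.
It fails at once if the yellow objective is tipped over (more than 0.6 rad) (angle between objective_yellow's own z axis and vertical above 0.6 rad).
It fails at once if the blue objective is tipped over (more than 0.6 rad) (angle between objective_blue's own z axis and vertical above 0.6 rad).
It fails at once if the calibration standard is tipped over (more than 0.6 rad) (angle between standard's own z axis and vertical above 0.6 rad).
It fails at once if the specimen is tipped over (more than 0.6 rad) (angle between specimen's own z axis and vertical above 0.6 rad).
It also fails if it takes over 128 s, if anything falls off the work surface, if the arm or the gripper's body presses on something with over 40 N, if the wrist force passes 120 N, or if a joint passes its speed limit or range.

ROBOT

A 6-joint arm with a two-finger parallel gripper is mounted at the origin on the work surface. World frame = base frame: x ahead of the robot, y to its left, z up, the work surface at z = 0. Lengths are in m, angles in degrees, forces in N, time in s.
With the tool pointing down it reaches from about 0.35 to 0.725 m from the base axis. Payload 4.3 kg.
Tool frame: the origin (TCP) lies at the very end of the fingers, on their centre line; the grasp point (between the pads) lies 19 mm behind it; z points along the fingers, y is the direction in which the jaws open and shut (so a half turn about z gives the same grasp; the last joint's range is limited). The gripper opens to 85 mm and grips with 20 to 120 N. Pads are 22 mm wide; open, the fingers measure 114 mm over their backs; the gripper's body (76 mm by 85 mm) begins 54 mm behind the grasp point. The pads swing forward as they close: fully open they stand 13 mm farther back than shut.
Start: joints at [-82.81, 21.618, 4.641, 73.018, 0, 83.68], TCP at [0.134, -0.559, 0.231] pointing down, gripper open.
Joint ranges: [-156.06, 156.06], [-48.1, 94.91], [-58.44, 69.94], [-101.28, 121.22], [-78.64, 73.56], [-180, 180]. Speed limits (degrees/s): [147.25, 147.25, 180, 180, 180, 180].

INTERFACE

Orientations are given as [roll, pitch, yaw] about the fixed x, y, z axes, in that order (R = Rz(yaw) Ry(pitch) Rx(roll)).
In Python, from workcell import env gives the robot as it stands. The module is installed in compiled form; this text tells all that it offers.
- The arm moves only by the tool drive_tool, never from a script. Its arguments are lists of equal length, an entry for each row: "dp": the shift along the world's x, y, z in mm, a list of three; "rotation": the turn, a rotation vector about the world's x, y, z in degrees, a list of three; "hand": the gripper command: -1 is shut, 1 is fully open, values between are in proportion. In form: {"dp": [[dx, dy, dz], ...], "rotation": [[wx, wy, wz], ...], "hand": [hand, ...]}. A call has 1 to 20 rows; each row shifts and turns the commanded pose from where the row before left it; what a row does not reach is not made up. A row lasts 1/8 s, in which the tool goes at most 62.5 mm and 10.7 degrees, less where a joint would pass 70% of its speed; a pose out of reach is approached as far as the arm can. A call with a gripper value outside its range is refused whole. The fingers move at their own pace and stop on an object; "force" is the grip in N (left out, the last holds). Time passes only in rows, so rows that do not move let the fingers close. It gives the time, the measured TCP pose, the force and the opening at its end, in the units of the state.
- env.get_obs(): the state, without advancing time (a new reading comes with each control period).
- env.capture(name): name is "scene" or "top" or "wrist"; returns the picture (420x560x3 uint8, blue, green, red); there is no depth.
- env.camera_params(name): a dict with "mtx" (3x3 intrinsics, pixels), "cam_to_world" (4x4, takes a point from camera to world coordinates). Camera axes: x right, y down, z forward; pixel columns grow to the right and rows downward; lengths in m; the calibration is good to about 2 mm. The wrist camera is an equidistant fisheye: a pixel r from the principal point sees the ray r / f radians off the axis. A picture is of the moment at which its call begins: read the wrist's pose just before it. camera_params takes no time and is no camera call; for the wrist camera it gives the pose at the moment of the call.
- env.hand_in(): hands the job in, once; it reports no verdict.
The state is a dict: "clock": time; "joint_pos": joint angles; "dq": joint speeds; "tau": joint torques, N m; "position": TCP position; "orientation": TCP orientation; "wrist_force": force on the tool from outside, world axes, zero at the start; "ft_torque": the same for the moment, N m; "width": opening from 0.0 (shut) to 1.0 (fully open).
Only numpy, scipy, OpenCV 4.12 (cv2) and the standard library are available. Lean on these libraries where they do the work, as an engineer would, in place of code of your own. Each camera call takes 0.05 s, during which the arm holds its last target.

## Working session

There is one attempt and no reset: what is moved stays moved. The work goes in short steps, Python scripts to look and compute and a tool call to move; the robot and the scene stay as the last step left them, time stands still between calls to the robot, and variables do not carry over. Pictures are saved under pics/ and viewed, and the job is handed in when it is done.

Besides the shell and the picture viewer there is one more tool, called after ">>>" as name(argument=value, ...) on one line, values as JSON. drive_tool: Moves the arm, as the interface text tells. Its arguments: {"type":"object","properties":{"dp":{"type":"array"},"rotation":{"type":"array"},"hand":{"type":"array"},"force":{"type":"number"}},"required":["dp","rotation","hand"]}

```bash
mkdir -p pics
python3 - <<'E'
from workcell import env
import cv2
for n in ("scene","top","wrist"):
    cv2.imwrite(f"pics/{n}0.png",env.capture(n))
    p=env.camera_params(n); print(n,p["mtx"],p["cam_to_world"])
print(env.get_obs())
E
```

```text
scene [[504.92889172   0.         287.97393267]
 [  0.         504.92889172 209.04699972]
 [  0.           0.           1.        ]] [[ 2.12742125e-01  8.32718951e-01 -5.11194618e-01  1.13318130e+00]
 [ 9.77108351e-01 -1.81175170e-01  1.11511562e-01 -1.19933142e-01]
 [ 2.42018944e-04 -5.23215737e-01 -8.52200231e-01  1.06764547e+00]
 [ 0.00000000e+00  0.00000000e+00  0.00000000e+00  1.00000000e+00]]
top [[462.78200398   0.         281.85887374]
 [  0.         462.78200398 215.50640144]
 [  0.           0.           1.        ]] [[ 2.70064124e-02 -9.95356499e-01  9.23909824e-02  4.69725321e-01]
 [-9.99466415e-01 -2.85849401e-02 -1.58046128e-02  5.65206074e-04]
 [ 1.83722148e-02 -9.19148581e-02 -9.95597369e-01  9.03536476e-01]
 [ 0.00000000e+00  0.00000000e+00  0.00000000e+00  1.00000000e+00]]
wrist [[325.1922621    0.         281.72514254]
 [  0.         325.1922621  210.3299905 ]
 [  0.           0.           1.        ]] [[ 2.33776407e-01 -9.30281472e-01 -2.82710054e-01  2.06601183e-01]
 [-9.72290340e-01 -2.23763777e-01 -6.76850591e-02 -5.41659677e-01]
 [-2.94112960e-04  2.90699424e-01 -9.56814380e-01  3.73272093e-01]
 [ 0.00000000e+00  0.00000000e+00  0.00000000e+00  1.00000000e+00]]
{'clock': 0.15, 'joint_pos': array([-8.28105579e+01,  2.16540534e+01,  4.58125038e+00,  7.30171482e+01,
       -1.71900129e-05,  8.36805708e+01]), 'dq': array([-0.07548674, -0.26015244,  0.26292815, -0.08264973, -0.07729338,
        0.02926009]), 'tau': array([ 2.34803781e-03, -4.64036286e+01,  2.70169830e+01,  1.38666329e-02,
        3.75202069e-05,  4.25260680e-06]), 'position': array([ 0.13426514, -0.55860469,  0.23056281]), 'orientation': array([-1.79910593e+02, -9.88396253e-03,  1.35088636e+01]), 'wrist_force': array([ 0.53188705,  0.76842575, -0.80345022]), 'ft_torque': array([-0.01388014,  0.0388807 ,  0.03256311]), 'width': 1.001262018569069}
```

View pics/top0.png

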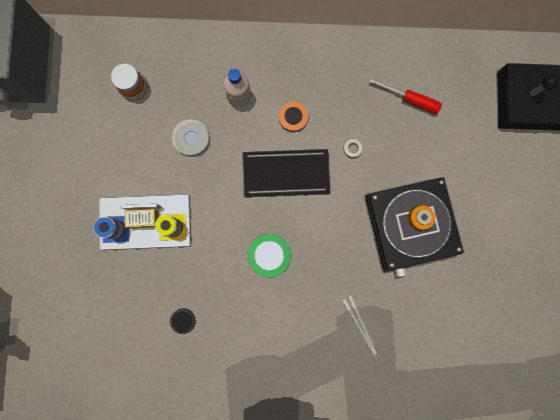

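View pics/scene0.png

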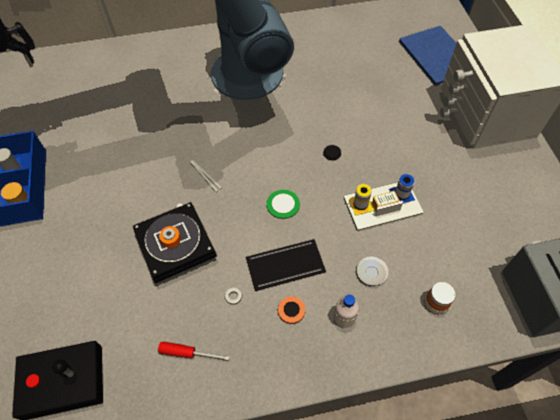

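View pics/wrist0.png

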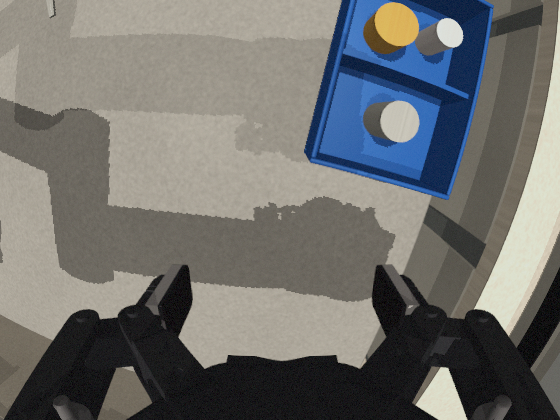

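```bash
cat > h.py <<'E'
import numpy as np, cv2
from workcell import env
def ray(n,uv,p=None):
    p=p or env.camera_params(n); K=p["mtx"];T=np.array(p["cam_to_world"])
    uv=np.atleast_2d(np.asarray(uv,float)); x=(uv[:,0]-K[0,2])/K[0,0]; y=(uv[:,1]-K[1,2])/K[1,1]
    if n=="wrist":
        r=np.hypot(x,y)+1e-12; d=np.c_[np.sin(r)*x/r,np.sin(r)*y/r,np.cos(r)]
    else: d=np.c_[x,y,np.ones_like(x)]
    return T[:3,3], d@T[:3,:3].T
def atz(n,uv,z,p=None):
    c,d=ray(n,uv,p); return c+d*((z-c[2])/d[:,2])[:,None]
def proj(n,P,p=None):
    p=p or env.camera_params(n); K=p["mtx"];T=np.array(p["cam_to_world"])
    q=(np.atleast_2d(P)-T[:3,3])@T[:3,:3]
    if n=="wrist":
        rho=np.hypot(q[:,0],q[:,1])+1e-12; th=np.arctan2(rho,q[:,2]); x=q[:,0]/rho*th; y=q[:,1]/rho*th
    else: x=q[:,0]/q[:,2]; y=q[:,1]/q[:,2]
    return np.c_[x*K[0,0]+K[0,2], y*K[1,1]+K[1,2]]
def box(x,y,yaw,sx,sy,z,ox=0,oy=0):
    a=np.radians(yaw);R=np.array([[np.cos(a),-np.sin(a)],[np.sin(a),np.cos(a)]])
    c=np.array([[sx,sy],[-sx,sy],[-sx,-sy],[sx,-sy]])/2+[ox,oy]
    return np.c_[c@R.T+[x,y],np.full(4,z)]
E
python3 - <<'E'
import cv2
a=cv2.imread("pics/top0.png"); s=cv2.imread("pics/scene0.png")
def crop(i,x,y,w,h,k,n): cv2.imwrite(f"pics/{n}.png",cv2.resize(i[y:y+h,x:x+w],None,fx=k,fy=k,interpolation=cv2.INTER_CUBIC))
crop(a,90,190,110,70,7,"t_dock"); crop(a,355,170,115,110,5,"t_stage")
crop(s,335,165,95,70,8,"s_dock")
E
```

```text
(no output)
```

View pics/t_dock.png

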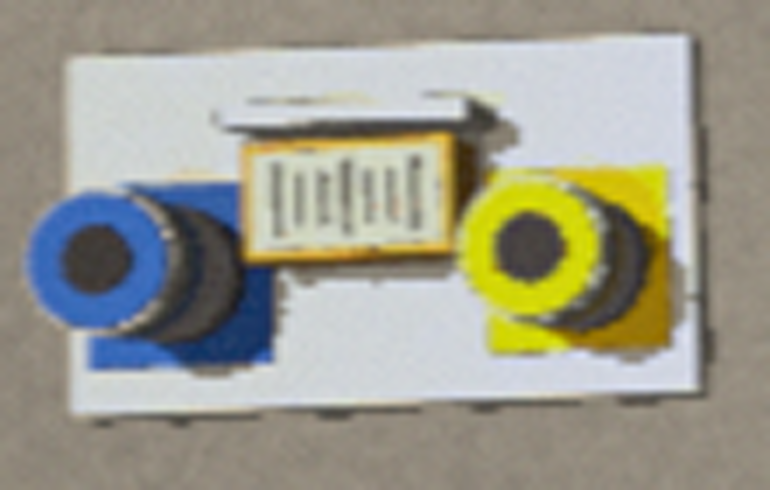

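View pics/t_stage.png

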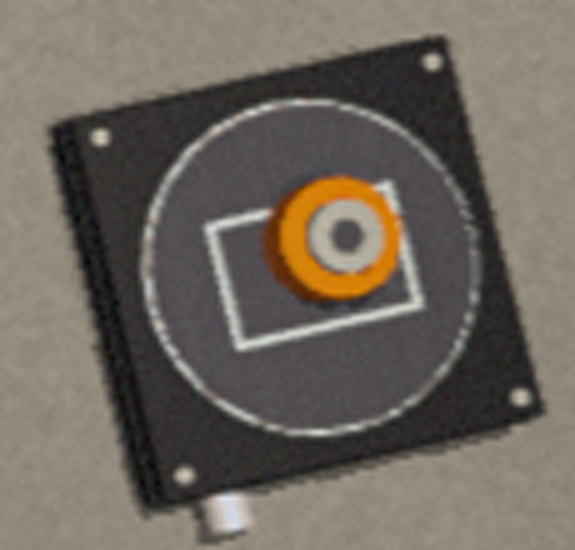

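View pics/s_dock.png

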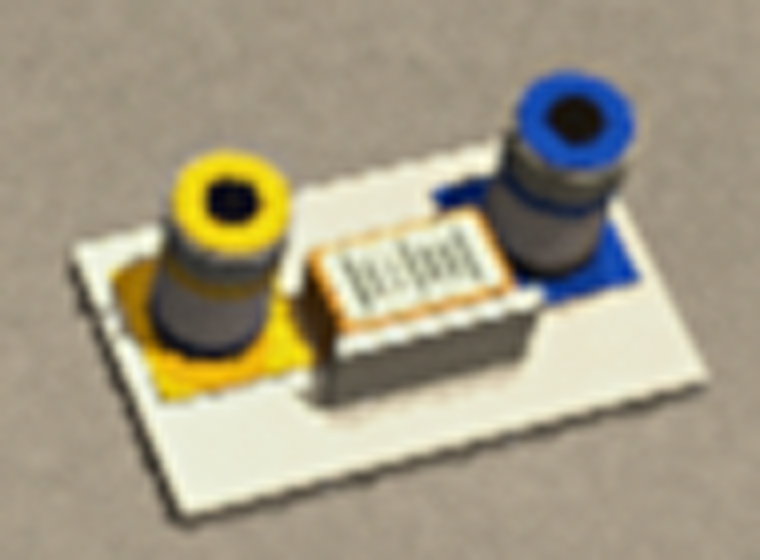

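Run:
```python
from h import *
a=cv2.imread("pics/top0.png"); s=cv2.imread("pics/scene0.png")
def u(pts,k,o): return (np.array(pts,float)+.5)/k-.5+o
def rep(name,P,want=None):
    c=P.mean(0); e=[np.linalg.norm(P[i]-P[(i+1)%4])*1e3 for i in range(4)]
    print(name,c.round(4),np.round(e,1),[round(np.degrees(np.arctan2(*(P[i]-P[j])[[1,0]])),1) for i,j in((0,3),(1,2),(0,1),(3,2))])
rep("dock",atz("top",u([(68,60),(690,37),(700,390),(75,412)],7,(90,190)),.012))
rep("dockS",atz("scene",u([(75,245),(185,520),(705,380),(503,145)][:3]+[(503,145)],8,(335,165)),.012))
rep("outline",atz("top",u([(210,228),(392,186),(420,305),(240,348)],5,(355,170)),.060))
rep("stageholes",atz("top",u([(100,137),(432,62),(520,398),(184,475)],5,(355,170)),.05))
print("bl",atz("top",u([(97,258),(531,246)],7,(90,190)),.076).round(4), "spec",atz("top",u([(345,235)],5,(355,170)),.089).round(4))
print("bl/ye scene",atz("scene",u([(577,119),(233,201)],8,(335,165)),.076).round(4))
# colours
def cen(img,lo,hi,n,z,roi):
    m=cv2.inRange(cv2.cvtColor(img,cv2.COLOR_BGR2HSV),lo,hi); mm=np.zeros_like(m); x,y,w,h=roi; mm[y:y+h,x:x+w]=m[y:y+h,x:x+w]
    c=max(cv2.findContours(mm,0,1)[0],key=cv2.contourArea); h=cv2.convexHull(c)
    P=atz(n,h.reshape(-1,2),z); (cx,cy),r=cv2.minEnclosingCircle(P[:,:2].astype(np.float32)*1000); return round(cx,1),round(cy,1),round(2*r,1)
print("plate",cen(a,(45,80,50),(80,255,255),"top",.006,(240,230,60,60)),cen(s,(45,80,50),(80,255,255),"scene",.006,(260,180,50,50)))
print("spec",cen(a,(5,150,120),(20,255,255),"top",.084,(400,190,50,50)),cen(s,(5,150,120),(20,255,255),"scene",.084,(150,215,40,40)))
for im,n,roi in((a,"top",(235,140,105,65)),(s,"scene",(240,235,90,60))):
    m=(im.max(2)<45).astype(np.uint8)*255; mm=np.zeros_like(m); x,y,w,h=roi; mm[y:y+h,x:x+w]=m[y:y+h,x:x+w]
    P=atz(n,np.argwhere(mm)[:,::-1],.004)[:,:2]*1000
    print("mat",cv2.minAreaRect(P.astype(np.float32)),P.mean(0))
```

```text
dock [0.5332 0.2502 0.012 ] [170.7  97.6 169.8  96.9] [np.float64(4.7), np.float64(4.2), np.float64(93.8), np.float64(93.6)]
dockS [0.5356 0.2441 0.012 ] [101.9 169.7 101.3 142.9] [np.float64(-86.9), np.float64(-85.5), np.float64(-176.8), np.float64(-161.5)]
outline [ 0.5415 -0.2629  0.06  ] [69.6 44.9 68.7 45.2] [np.float64(14.4), np.float64(13.1), np.float64(104.6), np.float64(104.9)]
stageholes [ 0.5422 -0.2636  0.05  ] [128.9 129.1 128.9 128.7] [np.float64(14.5), np.float64(14.5), np.float64(104.4), np.float64(104.3)]
bl [[0.5179 0.3043 0.076 ]
 [0.5241 0.1947 0.076 ]] spec [[ 0.5506 -0.2643  0.089 ]]
bl/ye scene [[0.5175 0.3048 0.076 ]
 [0.5239 0.1958 0.076 ]]
plate (475.5, 9.4, 83.7) (477.0, 9.6, 85.2)
spec (550.5, -264.0, 44.0) (556.0, -263.6, 54.3)
mat ((638.029296875, -19.915985107421875), (87.2818832397461, 165.5831756591797), 3.6737043857574463) [637.93326369 -19.72363972]
mat ((640.0604248046875, -19.43646240234375), (87.60327911376953, 166.49246215820312), 3.7241504192352295) [640.88151058 -20.47190406]
```

>>> drive_tool(dp=[[34.7, 24.5, -4], [34.7, 24.5, -4], [34.7, 24.5, -4], [34.7, 24.5, -4], [34.7, 24.5, -4], [34.7, 24.5, -4], [34.7, 24.5, -4], [34.7, 24.5, -4], [34.7, 24.5, -4], [34.7, 24.5, -4], [34.7, 24.5, -4], [34.7, 24.5, -4], [0, 0, 0], [0, 0, 0], [0, 0, 0]], rotation=[[0, 0, 7.5], [0, 0, 7.5], [0, 0, 7.5], [0, 0, 7.5], [0, 0, 7.5], [0, 0, 7.5], [0, 0, 7.5], [0, 0, 7.5], [0, 0, 7.5], [0, 0, 7.5], [0, 0, 7.5], [0, 0, 7.5], [0, 0, 0], [0, 0, 0], [0, 0, 0]], hand=[1, 1, 1, 1, 1, 1, 1, 1, 1, 1, 1, 1, 1, 1, 1], force=40)

```text
clock: 2.02
position: [0.5499, -0.2659, 0.1834]
orientation: [-180.0, 0.0, 103.4]
wrist_force: [0.0, 0.2, 0.3]
width: 1.002
```

Run:
```python
from h import *
p=env.camera_params("wrist"); im=env.capture("wrist"); cv2.imwrite("pics/w1.png",im)
o=env.get_obs(); print(o["position"],o["orientation"],o["joint_pos"])
print("pred spec top",proj("wrist",[[.5505,-.264,.089],[.5415,-.263,.06]],p))
```

```text
[ 0.54991231 -0.26593647  0.18349015] [-1.79992561e+02  5.02774010e-03  1.03401717e+02] [-3.17519165e+01  2.67231473e+01  5.34158028e+00  6.86201145e+01
 -8.81997757e-03  4.48463668e+01]
pred spec top [[282.90259331 210.16384306]
 [272.70269145 196.68785406]]
```

View pics/w1.png

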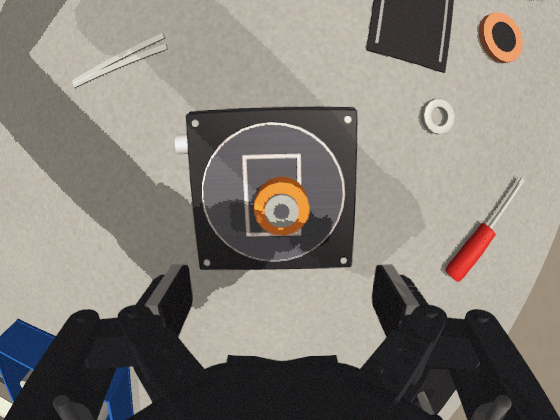

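The specimen's steel top is at about (282, 211), within 1 px of my prediction. I'll descend and grip it.

>>> drive_tool(dp=[[0.5, 2, -20], [0, 0, -25], [0, 0, -25], [0, 0, -25], [0, 0, -16], [0, 0, -10], [0, 0, 0], [0, 0, 0], [0, 0, 0], [0, 0, 0], [0, 0, 0], [0, 0, 0], [0, 0, 0]], rotation=[[0, 0, 0], [0, 0, 0], [0, 0, 0], [0, 0, 0], [0, 0, 0], [0, 0, 0], [0, 0, 0], [0, 0, 0], [0, 0, 0], [0, 0, 0], [0, 0, 0], [0, 0, 0], [0, 0, 0]], hand=[1, 1, 1, 1, 1, 1, 1, -1, -1, -1, -1, -1, -1], force=40)

```text
clock: 3.7
position: [0.5519, -0.2636, 0.0634]
orientation: [179.9, 0.1, 103.5]
wrist_force: [-0.4, 0.5, 5.9]
width: 0.498
```

Run:
```python
from h import *
im=env.capture("wrist"); cv2.imwrite("pics/w2.png",im)
o=env.get_obs(); print(o["position"],o["width"],o["wrist_force"])
```

```text
[ 0.5519693  -0.26354103  0.06342035] 0.5000687630316478 [-0.27700947 -0.30678423  5.24021086]
```

View pics/w2.png

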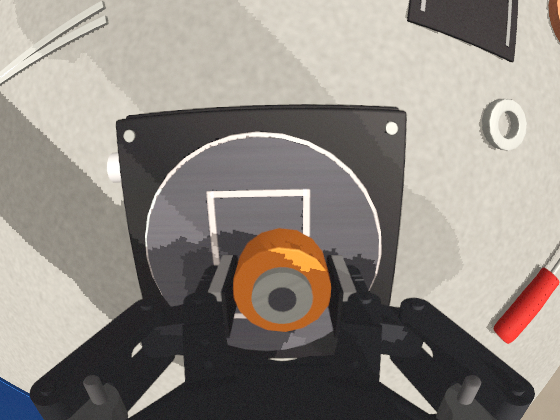

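>>> drive_tool(dp=[[0, 0, 12], [0, 0, 24], [0, 0, 24], [-8, 30, 0], [-8, 30, 0], [-8, 30, 0], [-8, 30, 0], [-8, 30, 0], [-8, 30, 0], [-8, 30, 0], [-8, 30, 0], [-8, 30, -10], [-4, 3, -20], [0, 0, 0], [0, 0, 0], [0, 0, 0]], rotation=[[0, 0, 0], [0, 0, 0], [0, 0, 0], [0, 0, 0], [0, 0, 0], [0, 0, 0], [0, 0, 0], [0, 0, 0], [0, 0, 0], [0, 0, 0], [0, 0, 0], [0, 0, 0], [0, 0, 0], [0, 0, 0], [0, 0, 0], [0, 0, 0]], hand=[-1, -1, -1, -1, -1, -1, -1, -1, -1, -1, -1, -1, -1, -1, -1, -1])

```text
clock: 5.75
position: [0.4763, 0.0094, 0.0932]
orientation: [179.9, 0.0, 103.5]
wrist_force: [0.7, -0.7, -0.4]
width: 0.499
```

Run:
```python
from h import *
p=env.camera_params("wrist");im=env.capture("wrist"); cv2.imwrite("pics/w3.png",im)
o=env.get_obs(); print(o["position"],o["width"],o["wrist_force"])
t=o["position"]; print("plate pred",proj("wrist",[[.476,.0095,.006]],p),"spec top if bottom at tcp-.0025",proj("wrist",[[t[0],t[1],t[2]+.0265]],p))
```

```text
[0.47619091 0.00937784 0.09312502] 0.49954083741145366 [-0.22247448 -0.21456378  0.00509097]
plate pred [[281.01087945 214.82551822]] spec top if bottom at tcp-.0025 [[281.41202457 298.19446354]]
```

View pics/w3.png

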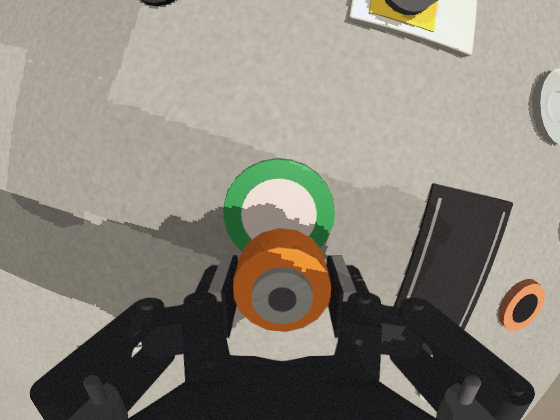

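>>> drive_tool(dp=[[0, 0, -25], [0, 0, -25], [0, 0, -18], [0, 0, -9], [0, 0, -4], [0, 0, -2], [0, 0, 0], [0, 0, 0]], rotation=[[0, 0, 0], [0, 0, 0], [0, 0, 0], [0, 0, 0], [0, 0, 0], [0, 0, 0], [0, 0, 0], [0, 0, 0]], hand=[-1, -1, -1, -1, -1, -1, -1, -1])

```text
clock: 6.8
position: [0.4757, 0.0098, 0.0098]
orientation: [179.9, 0.0, 103.5]
wrist_force: [-0.4, -0.1, -0.8]
width: 0.501
```

>>> drive_tool(dp=[[0, 0, 0], [0, 0, 0], [0, 0, 0], [0, 0, 0], [0, 0, 10], [0, 0, 25], [0, 0, 35], [0, 0, 35], [0, 0, 25], [8, 31, 0], [8, 31, 0], [8, 31, 0], [8, 31, 0], [8, 31, 0], [8, 30, 0], [0, 0, 0], [0, 0, 0], [0, 0, 0]], rotation=[[0, 0, 0], [0, 0, 0], [0, 0, 0], [0, 0, 0], [0, 0, 0], [0, 0, 0], [0, 0, 0], [0, 0, 0], [0, 0, 0], [0, 0, -2], [0, 0, -2], [0, 0, -2], [0, 0, -2], [0, 0, -2], [0, 0, 0], [0, 0, 0], [0, 0, 0], [0, 0, 0]], hand=[1, 1, 1, 1, 1, 1, 1, 1, 1, 1, 1, 1, 1, 1, 1, 1, 1, 1])

```text
clock: 9.05
position: [0.523, 0.1939, 0.1395]
orientation: [-180.0, 0.0, 93.4]
wrist_force: [-0.4, -0.6, -0.6]
width: 1.001
```

Run:
```python
from h import *
p=env.camera_params("wrist");im=env.capture("wrist"); cv2.imwrite("pics/w4.png",im)
o=env.get_obs(); print(o["position"],o["orientation"],o["width"],o["joint_pos"])
print(proj("wrist",[[.524,.195,.076],[.5178,.3045,.076],[.537,.2508,.042],[.4757,.0098,.035]],p))
```

```text
[0.52301157 0.19396766 0.13947513] [-1.79992375e+02  1.36383085e-02  9.34405868e+01] 0.9993503998515767 [ 1.38390966e+01  2.20771293e+01 -8.54507870e+00  5.93877537e+01
 -1.20379935e-02  1.00398512e+02]
[[283.06779967 224.59579853]
 [283.84353011  56.68839527]
 [305.13703037 138.4806766 ]
 [226.34812492 372.78498945]]
```

View pics/w4.png

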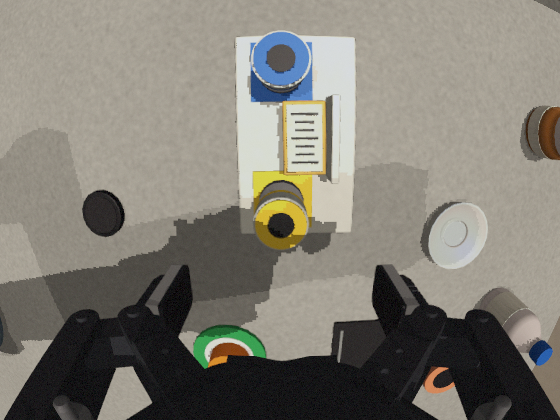

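>>> drive_tool(dp=[[0, 1, -25], [0, 0, -25], [0, 0, -25], [0, 0, -18], [0, 0, -10], [0, 0, -6], [0, 0, 0], [0, 0, 0], [0, 0, 0], [0, 0, 0], [0, 0, 0], [0, 0, 0], [0, 0, 0]], rotation=[[0, 0, 0], [0, 0, 0], [0, 0, 0], [0, 0, 0], [0, 0, 0], [0, 0, 0], [0, 0, 0], [0, 0, 0], [0, 0, 0], [0, 0, 0], [0, 0, 0], [0, 0, 0], [0, 0, 0]], hand=[1, 1, 1, 1, 1, 1, 1, -1, -1, -1, -1, -1, -1], force=40)

```text
clock: 10.72
position: [0.5237, 0.1961, 0.0309]
orientation: [179.9, -0.0, 93.5]
wrist_force: [-1.2, 0.6, 5.4]
width: 0.43
```

>>> drive_tool(dp=[[0, 0, 10], [0, 0, 20], [0, 0, 20], [13, -29, 0], [13, -29, 0], [13, -29, 0], [13, -29, 0], [13, -29, 0], [13, -29, 0], [13, -29, 0], [13, -29, 0], [13, -29, 0], [0, 0, 0], [0, 0, 0], [0, 0, -15], [0, 0, -15], [0, 0, -15], [0, 0, -9], [0, 0, 0], [0, 0, 0]], rotation=[[0, 0, 0], [0, 0, 0], [0, 0, 0], [0, 0, 0], [0, 0, 0], [0, 0, 0], [0, 0, 0], [0, 0, 0], [0, 0, 0], [0, 0, 0], [0, 0, 0], [0, 0, 0], [0, 0, 0], [0, 0, 0], [0, 0, 0], [0, 0, 0], [0, 0, 0], [0, 0, 0], [0, 0, 0], [0, 0, 0]], hand=[-1, -1, -1, -1, -1, -1, -1, -1, -1, -1, -1, -1, -1, -1, -1, -1, -1, -1, -1, -1])

```text
clock: 13.22
position: [0.6407, -0.0652, 0.0267]
orientation: [180.0, 0.0, 93.5]
wrist_force: [0.5, -0.3, -0.7]
width: 0.432
```

Run:
```python
from h import *
im=env.capture("wrist"); cv2.imwrite("pics/w5.png",im)
o=env.get_obs(); print(o["position"],o["orientation"],o["width"],o["wrist_force"])
```

```text
[ 0.64090534 -0.06527954  0.02699958] [1.79919539e+02 2.03715518e-02 9.35057651e+01] 0.43761898938618304 [ 0.89137518 -0.22427777 -0.89895779]
```

View pics/w5.png

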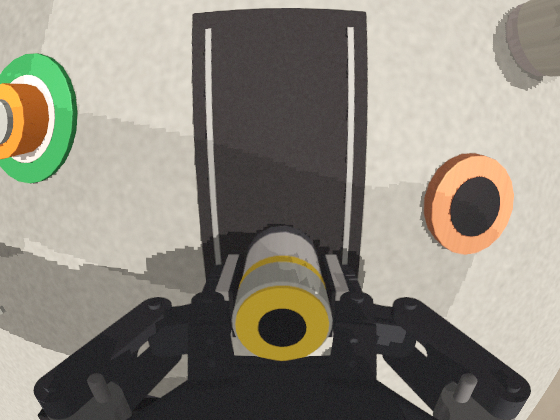

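>>> drive_tool(dp=[[0, 0, -3], [0, 0, -2.5], [0, 0, 0], [0, 0, 0], [0, 0, 0], [0, 0, 0], [0, 0, 0], [0, 0, 8], [0, 0, 20], [0, 0, 30], [0, 0, 30], [0, 0, 30]], rotation=[[0, 0, 0], [0, 0, 0], [0, 0, 0], [0, 0, 0], [0, 0, 0], [0, 0, 0], [0, 0, 0], [0, 0, 0], [0, 0, 0], [0, 0, 0], [0, 0, 0], [0, 0, 0]], hand=[-1, -1, -1, 1, 1, 1, 1, 1, 1, 1, 1, 1])

```text
clock: 14.78
position: [0.6403, -0.0651, 0.1405]
orientation: [180.0, 0.0, 93.5]
wrist_force: [0.3, 0.1, -0.3]
width: 0.997
```

>>> drive_tool(dp=[[-10.4, 30.8, 0], [-10.4, 30.8, 0], [-10.4, 30.8, 0], [-10.4, 30.8, 0], [-10.4, 30.8, 0], [-10.4, 30.8, 0], [-10.4, 30.8, 0], [-10.4, 30.8, 0], [-10.4, 30.8, 0], [-10.4, 30.8, 0], [-10.4, 30.8, 0], [-10.4, 30.8, 0], [0, 0, 0], [0, 0, 0], [0, 0, 0]], rotation=[[0, 0, 0], [0, 0, 0], [0, 0, 0], [0, 0, 0], [0, 0, 0], [0, 0, 0], [0, 0, 0], [0, 0, 0], [0, 0, 0], [0, 0, 0], [0, 0, 0], [0, 0, 0], [0, 0, 0], [0, 0, 0], [0, 0, 0]], hand=[1, 1, 1, 1, 1, 1, 1, 1, 1, 1, 1, 1, 1, 1, 1])

```text
clock: 16.65
position: [0.5159, 0.3036, 0.139]
orientation: [180.0, 0.0, 93.4]
wrist_force: [-0.7, 0.2, -0.3]
width: 0.997
```

Run:
```python
from h import *
p=env.camera_params("wrist");im=env.capture("wrist"); cv2.imwrite("pics/w6.png",im)
o=env.get_obs(); print(o["position"],o["orientation"],o["width"],o["joint_pos"])
print(proj("wrist",[[.5165,.304,.076],[.537,.2508,.042]],p))
```

```text
[0.51583699 0.30359948 0.13893639] [1.79989875e+02 9.33765795e-03 9.34326951e+01] 1.0013399717666338 [ 2.44149672e+01  2.65751043e+01 -1.63756249e+00  6.17812230e+01
 -1.23441072e-02  1.10982271e+02]
[[282.36017598 225.71845356]
 [302.9565086  273.26308252]]
```

View pics/w6.png

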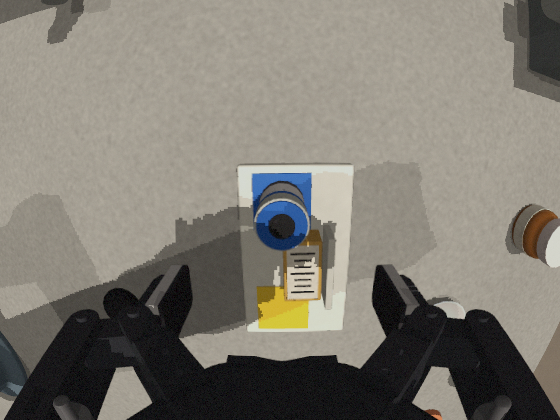

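Blue lens at (281, 226), as predicted, and the yellow pad is now bare. I'll descend and grip.

>>> drive_tool(dp=[[0, 0.5, -25], [0, 0, -25], [0, 0, -25], [0, 0, -18], [0, 0, -10], [0, 0, -5.5], [0, 0, 0], [0, 0, 0], [0, 0, 0], [0, 0, 0], [0, 0, 0], [0, 0, 0], [0, 0, 0]], rotation=[[0, 0, 0], [0, 0, 0], [0, 0, 0], [0, 0, 0], [0, 0, 0], [0, 0, 0], [0, 0, 0], [0, 0, 0], [0, 0, 0], [0, 0, 0], [0, 0, 0], [0, 0, 0], [0, 0, 0]], hand=[1, 1, 1, 1, 1, 1, 1, -1, -1, -1, -1, -1, -1], force=40)

```text
clock: 18.32
position: [0.5159, 0.3053, 0.031]
orientation: [179.9, -0.0, 93.5]
wrist_force: [-1.3, -0.4, 6.1]
width: 0.438
```

>>> drive_tool(dp=[[0, 0, 10], [0, 0, 20], [0, 0, 30], [0, 0, 5], [12, -28, 0], [12, -28, 0], [12, -28, 0], [12, -28, 0], [12, -28, 0], [12, -28, 0], [12, -28, 0], [12, -28, 0], [12, -28, 0], [12, -28, 0], [0, 0, 0], [0, 0, -15], [0, 0, -20], [0, 0, -20], [0, 0, -10], [0, 0, 0]], rotation=[[0, 0, 0], [0, 0, 0], [0, 0, 0], [0, 0, 0], [0, 0, 0], [0, 0, 0], [0, 0, 0], [0, 0, 0], [0, 0, 0], [0, 0, 0], [0, 0, 0], [0, 0, 0], [0, 0, 0], [0, 0, 0], [0, 0, 0], [0, 0, 0], [0, 0, 0], [0, 0, 0], [0, 0, 0], [0, 0, 0]], hand=[-1, -1, -1, -1, -1, -1, -1, -1, -1, -1, -1, -1, -1, -1, -1, -1, -1, -1, -1, -1])

```text
clock: 20.82
position: [0.6339, 0.0258, 0.0288]
orientation: [-179.8, -0.0, 93.6]
wrist_force: [0.3, 0.2, -0.9]
width: 0.437
```

>>> drive_tool(dp=[[0, 0, -4], [0, 0, 0]], rotation=[[0, 0, 0], [0, 0, 0]], hand=[-1, -1])

```text
clock: 21.08
position: [0.6358, 0.0251, 0.0267]
orientation: [179.9, 0.0, 93.5]
wrist_force: [0.2, 0.8, -1.5]
width: 0.432
```

Run:
```python
from h import *
im=env.capture("wrist"); cv2.imwrite("pics/w7.png",im)
o=env.get_obs(); print(o["position"],o["orientation"],o["width"],o["wrist_force"])
```

```text
[0.63587681 0.02497776 0.02686121] [1.79937607e+02 6.51732159e-03 9.35093289e+01] 0.4307441670972808 [ 0.38792415 -0.31057913 -1.50311949]
```

View pics/w7.png

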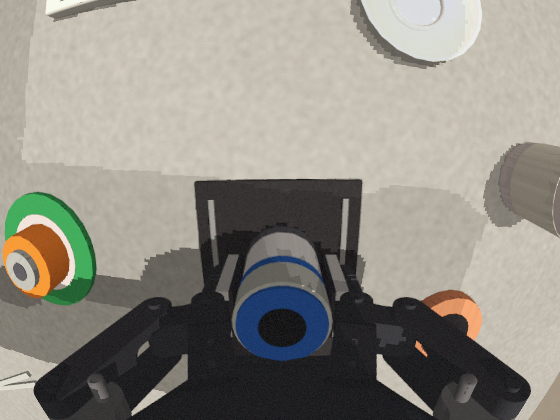

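>>> drive_tool(dp=[[0, 0, -3], [0, 0, -2.5], [0, 0, 0], [0, 0, 0], [0, 0, 0], [0, 0, 0], [0, 0, 0], [0, 0, 8], [0, 0, 20], [0, 0, 30], [0, 0, 30], [0, 0, 35]], rotation=[[0, 0, 0], [0, 0, 0], [0, 0, 0], [0, 0, 0], [0, 0, 0], [0, 0, 0], [0, 0, 0], [0, 0, 0], [0, 0, 0], [0, 0, 0], [0, 0, 0], [0, 0, 0]], hand=[-1, -1, -1, 1, 1, 1, 1, 1, 1, 1, 1, 1])

```text
clock: 22.62
position: [0.6351, 0.025, 0.1451]
orientation: [-180.0, -0.0, 93.5]
wrist_force: [0.7, -0.2, 0.5]
width: 1.0
```

>>> drive_tool(dp=[[-9.9, 22.6, 0], [-9.9, 22.6, 0], [-9.9, 22.6, 0], [-9.9, 22.6, 0], [-9.9, 22.6, 0], [-9.9, 22.6, 0], [-9.9, 22.6, 0], [-9.9, 22.6, 0], [-9.9, 22.6, 0], [-9.9, 22.6, 0], [0, 0, 0], [0, 0, 0], [0, 0, 0]], rotation=[[0, 0, 9], [0, 0, 9], [0, 0, 9], [0, 0, 9], [0, 0, 9], [0, 0, 9], [0, 0, 9], [0, 0, 9], [0, 0, 9], [0, 0, 9], [0, 0, 0], [0, 0, 0], [0, 0, 0]], hand=[1, 1, 1, 1, 1, 1, 1, 1, 1, 1, 1, 1, 1])

```text
clock: 24.25
position: [0.5369, 0.2502, 0.144]
orientation: [-180.0, 0.0, -176.6]
wrist_force: [-0.4, -0.1, -0.0]
width: 1.002
```

Run:
```python
from h import *
p=env.camera_params("wrist");im=env.capture("wrist"); cv2.imwrite("pics/w8.png",im)
cv2.imwrite("pics/top1.png",env.capture("top"))
o=env.get_obs(); print(o["position"],o["orientation"],o["width"],o["joint_pos"])
t=o["position"]
print(proj("wrist",[[.537,.2508,.042],[t[0],t[1],.042]],p)); print(proj("wrist",box(.537,.2508,3.7,.032,.056,.042),p))
import pickle; pickle.dump(p,open("w8.pkl","wb"))
```

```text
[0.53680353 0.25026773 0.14387484] [ 1.79999486e+02  5.40991832e-03 -1.76585894e+02] 0.9996202759370288 [ 1.88610593e+01  2.57024636e+01 -2.26448012e+00  6.20277049e+01
 -9.45642516e-04  1.54469534e+01]
[[283.050765   209.8671461 ]
 [282.39011558 209.58967541]]
[[317.91730293 228.73817842]
 [319.03878386 189.98554954]
 [246.8888843  190.30739136]
 [248.32447363 229.0489759 ]]
```

View pics/w8.png

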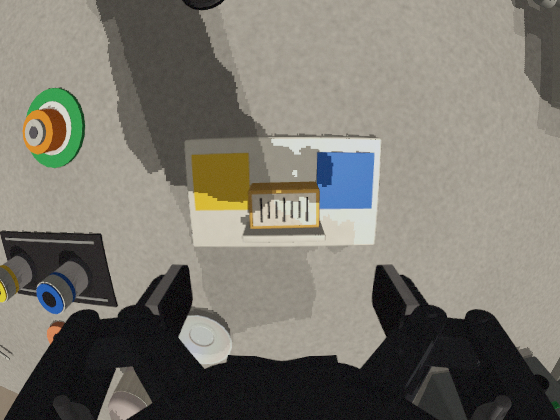

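View pics/top1.png

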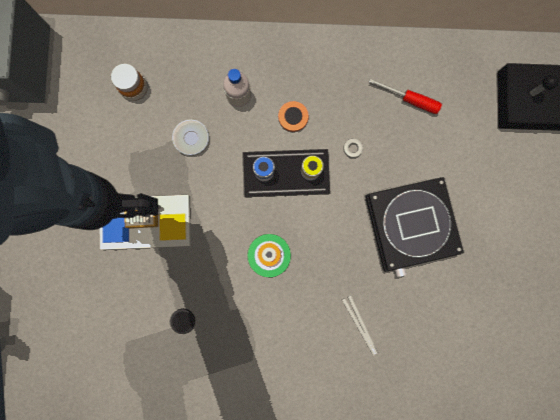

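Run:
```python
from h import *; import pickle
p=pickle.load(open("w8.pkl","rb")); w=cv2.imread("pics/w8.png"); hsv=cv2.cvtColor(w,cv2.COLOR_BGR2HSV)
for n,lo,hi in(("y",(18,120,60),(35,255,255)),("b",(100,120,60),(125,255,255))):
    m=cv2.inRange(hsv,lo,hi); m[:140]=0;m[225:]=0;m[:,:185]=0;m[:,380:]=0
    if n=="y": m[:,252:]=0
    P=atz("wrist",np.argwhere(m)[:,::-1],.014,p)[:,:2]*1000; print(n,cv2.minAreaRect(P.astype(np.float32)))
a=cv2.imread("pics/top1.png")
m=(a.min(2)>140).astype(np.uint8)*255; k=np.zeros_like(m); k[200:243,393:443]=m[200:243,393:443]
c=max(cv2.findContours(k,0,1)[0],key=cv2.contourArea)
P=atz("top",c.reshape(-1,2),.06)[:,:2]*1000; print("outline",cv2.minAreaRect(P.astype(np.float32)))
hs=cv2.cvtColor(a,cv2.COLOR_BGR2HSV)
for n,lo,hi,z in(("y",(22,120,60),(35,255,255),.066),("b",(100,120,60),(125,255,255),.066)):
    m=cv2.inRange(hs,lo,hi); m[:140]=0;m[195:]=0;m[:,:240]=0;m[:,335:]=0
    P=atz("top",np.argwhere(m)[:,::-1],z)[:,:2]*1000; print(n,P.mean(0),np.ptp(P,axis=0))
m=cv2.inRange(hs,(5,150,120),(20,255,255)); k=np.zeros_like(m);k[235:280,245:295]=m[235:280,245:295]
P=atz("top",np.argwhere(k)[:,::-1],.03)[:,:2]*1000; print("spec",cv2.minEnclosingCircle(P.astype(np.float32)))
```

```text
y ((529.8806762695312, 196.65286254882812), (63.27918243408203, 52.09806823730469), 2.5214874744415283)
b ((515.4092407226562, 303.0666809082031), (48.650779724121094, 49.39987564086914), 3.6335577964782715)
outline ((542.1097412109375, -262.170654296875), (48.94883728027344, 71.94298553466797), 14.668669700622559)
y [642.19564478 -66.27205845] [33.84873643 35.09308362]
b [636.92052328  23.34312152] [32.00511724 31.44370422]
spec ((477.1047058105469, 9.026212692260742), 21.070058822631836)
```

>>> drive_tool(dp=[[0, 0.5, -25], [0, 0, -30], [0, 0, -30], [0, 0, -20], [0, 0, -14], [0, 0, -8], [0, 0, 0], [0, 0, 0], [0, 0, 0], [0, 0, 0], [0, 0, 0], [0, 0, 0], [0, 0, 0]], rotation=[[0, 0, 0], [0, 0, 0], [0, 0, 0], [0, 0, 0], [0, 0, 0], [0, 0, 0], [0, 0, 0], [0, 0, 0], [0, 0, 0], [0, 0, 0], [0, 0, 0], [0, 0, 0], [0, 0, 0]], hand=[1, 1, 1, 1, 1, 1, 1, -1, -1, -1, -1, -1, -1], force=45)

```text
clock: 25.98
position: [0.5374, 0.2519, 0.018]
orientation: [180.0, 0.1, -176.5]
wrist_force: [-0.7, 0.2, 5.3]
width: 0.644
```

>>> drive_tool(dp=[[0, 0, 10], [0, 0, 25], [0, 0, 30], [0, 0, 25], [0.3, -32.1, 0], [0.3, -32.1, 0], [0.3, -32.1, 0], [0.3, -32.1, 0], [0.3, -32.1, 0], [0.3, -32.1, 0], [0.3, -32.1, 0], [0.3, -32.1, 0], [0.3, -32.1, 0], [0.3, -32.1, 0], [0.3, -32.1, 0], [0.3, -32.1, 0], [0.3, -32.1, 0], [0.3, -32.1, 0], [0.3, -32.1, 0], [0.3, -32.1, 0]], rotation=[[0, 0, 0], [0, 0, 0], [0, 0, 0], [0, 0, 0], [0, 0, 0], [0, 0, 0.8], [0, 0, 0.8], [0, 0, 0.8], [0, 0, 0.8], [0, 0, 0.8], [0, 0, 0.8], [0, 0, 0.8], [0, 0, 0.8], [0, 0, 0.8], [0, 0, 0.8], [0, 0, 0.8], [0, 0, 0.8], [0, 0, 0.8], [0, 0, 0.8], [0, 0, 0]], hand=[-1, -1, -1, -1, -1, -1, -1, -1, -1, -1, -1, -1, -1, -1, -1, -1, -1, -1, -1, -1])

```text
clock: 28.48
position: [0.5406, -0.2628, 0.1066]
orientation: [179.9, -0.1, -165.3]
wrist_force: [0.1, 0.6, -2.3]
width: 0.645
```

>>> drive_tool(dp=[[0, 0, 0], [0, 0, 0], [0, 0, 0]], rotation=[[0, 0, 0], [0, 0, 0], [0, 0, 0]], hand=[-1, -1, -1])

```text
clock: 28.85
position: [0.541, -0.261, 0.1067]
orientation: [179.9, -0.0, -165.2]
wrist_force: [-0.6, 0.4, -1.4]
width: 0.641
```

Run:
```python
from h import *
p=env.camera_params("wrist");im=env.capture("wrist"); cv2.imwrite("pics/w9.png",im)
o=env.get_obs(); print(o["position"],o["orientation"],o["width"],o["wrist_force"],o["joint_pos"])
print(proj("wrist",box(.542,-.2622,14.6,.048,.071,.060),p).round(0))
print(proj("wrist",[[.542,-.2622,.060]],p))
```

```text
[ 0.54108165 -0.26101406  0.10676273] [ 1.79957319e+02 -2.32309808e-02 -1.65219075e+02] 0.6445777064381002 [-0.02568478  0.73134824 -2.28813565] [-3.18072294e+01  2.81071026e+01 -4.16309819e+00  5.77767693e+01
  1.24562790e-02 -4.65881505e+01]
[[334. 270.]
 [338. 200.]
 [222. 199.]
 [226. 270.]]
[[280.05166384 236.64046243]]
```

View pics/w9.png

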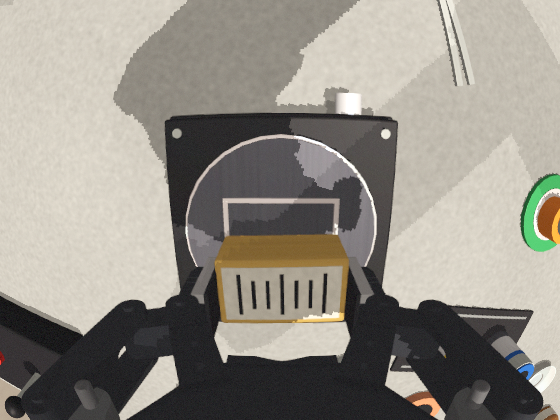

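>>> drive_tool(dp=[[1, -1, -12], [0, 0, -14], [0, 0, -8], [0, 0, -4], [0, 0, -2], [0, 0, 0], [0, 0, 0]], rotation=[[0, 0, 0], [0, 0, 0], [0, 0, 0], [0, 0, 0], [0, 0, 0], [0, 0, 0], [0, 0, 0]], hand=[-1, -1, -1, -1, -1, -1, -1])

```text
clock: 29.78
position: [0.5425, -0.2633, 0.0673]
orientation: [-180.0, 0.0, -165.3]
wrist_force: [-0.4, 0.7, -2.0]
width: 0.645
```

>>> drive_tool(dp=[[0, 1, -1], [0, 0, 0], [0, 0, 0], [0, 0, 0], [0, 0, 0], [0, 0, 0], [0, 0, 8], [0, 0, 20], [0, 0, 30], [0, 0, 30], [0, 0, 0], [0, 0, 0]], rotation=[[0, 0, 0], [0, 0, 0], [0, 0, 0], [0, 0, 0], [0, 0, 0], [0, 0, 0], [0, 0, 0], [0, 0, 0], [0, 0, 0], [0, 0, 0], [0, 0, 0], [0, 0, 0]], hand=[-1, -1, 1, 1, 1, 1, 1, 1, 1, 1, 1, 1])

```text
clock: 31.28
position: [0.5421, -0.262, 0.1534]
orientation: [180.0, -0.0, -165.3]
wrist_force: [-0.3, 0.2, 1.2]
width: 1.0
```

Run:
```python
from h import *
p=env.camera_params("wrist");im=env.capture("wrist"); cv2.imwrite("pics/w10.png",im)
o=env.get_obs(); print(o["position"],o["orientation"],o["width"],o["wrist_force"])
print(proj("wrist",box(.542,-.2622,14.6,.032,.056,.090),p).round(0))
```

```text
[ 0.54160373 -0.26173488  0.15279736] [ 1.79921120e+02 -6.83198928e-02 -1.65292094e+02] 1.0001355729292374 [-0.21809742  0.67337603 -0.59991583]
[[322. 248.]
 [324. 204.]
 [240. 203.]
 [242. 248.]]
```

View pics/w10.png

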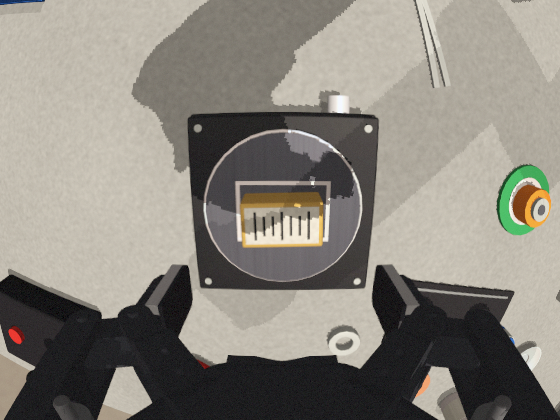

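>>> drive_tool(dp=[[9.9, 19.6, 0], [9.9, 19.6, 0], [9.9, 19.6, 0], [9.9, 19.6, 0], [9.9, 19.6, 0], [9.9, 19.6, 0], [9.9, 19.6, 0], [9.9, 19.6, 0], [9.9, 19.6, 0], [9.9, 19.6, -10], [0, 0, 0], [0, 0, 0], [0, 0, 0]], rotation=[[0, 0, -10.1], [0, 0, -10.1], [0, 0, -10.1], [0, 0, -10.1], [0, 0, -10.1], [0, 0, -10.1], [0, 0, -10.1], [0, 0, -10.1], [0, 0, -10.1], [0, 0, -10.1], [0, 0, 0], [0, 0, 0], [0, 0, 0]], hand=[1, 1, 1, 1, 1, 1, 1, 1, 1, 1, 1, 1, 1])

```text
clock: 32.95
position: [0.6409, -0.0669, 0.1439]
orientation: [-180.0, 0.0, 93.7]
wrist_force: [-0.4, -0.1, 0.2]
width: 0.998
```

Run:
```python
from h import *
p=env.camera_params("wrist");im=env.capture("wrist"); cv2.imwrite("pics/w11.png",im)
o=env.get_obs(); print(o["position"],o["orientation"],o["width"],o["wrist_force"])
print(proj("wrist",[[.6407,-.0652,.066],[.636,.0252,.066]],p).round(0))
# yellow pad from w8
import pickle
p=pickle.load(open("w8.pkl","rb")); print(atz("wrist",[(192,154),(249,153),(250,209),(193,211)],.014,p).mean(0), atz("wrist",[(317,152),(374,152),(373,208),(317,209)],.014,p).mean(0))
```

```text
[ 0.64103491 -0.06693453  0.14401327] [1.79990655e+02 1.13883733e-02 9.36927944e+01] 1.0019231443857313 [ 0.56506379  0.12863105 -0.23991328]
[[281. 217.]
 [283.  87.]]
[0.52373614 0.19566823 0.014     ] [0.51586158 0.30411791 0.014     ]
```

View pics/w11.png

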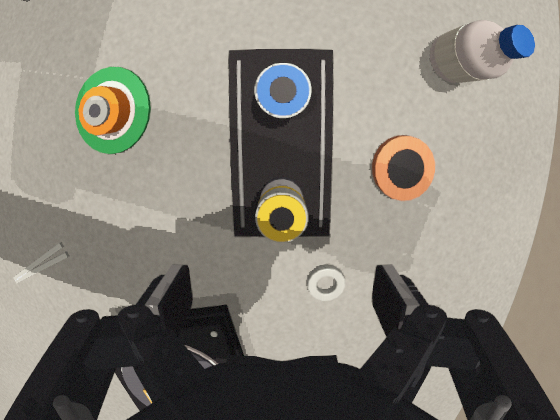

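>>> drive_tool(dp=[[0, 1, -25], [0, 0, -30], [0, 0, -28], [0, 0, -20], [0, 0, -12], [0, 0, -7.5], [0, 0, 0], [0, 0, 0], [0, 0, 0], [0, 0, 0], [0, 0, 0], [0, 0, 0], [0, 0, 0]], rotation=[[0, 0, 0], [0, 0, 0], [0, 0, 0], [0, 0, 0], [0, 0, 0], [0, 0, 0], [0, 0, 0], [0, 0, 0], [0, 0, 0], [0, 0, 0], [0, 0, 0], [0, 0, 0], [0, 0, 0]], hand=[1, 1, 1, 1, 1, 1, 1, -1, -1, -1, -1, -1, -1], force=40)

```text
clock: 34.62
position: [0.6418, -0.0652, 0.0221]
orientation: [179.9, 0.0, 93.7]
wrist_force: [-1.3, 0.6, 5.1]
width: 0.435
```

>>> drive_tool(dp=[[0, 0, 10], [0, 0, 20], [0, 0, 30], [-13, 29, 0], [-13, 29, 0], [-13, 29, 0], [-13, 29, 0], [-13, 29, 0], [-13, 29, 0], [-13, 29, 0], [-13, 29, 0], [-13, 29, 0], [0, 0, 0], [0, 0, 0], [0, 0, 0]], rotation=[[0, 0, 0], [0, 0, 0], [0, 0, 0], [0, 0, 0], [0, 0, 0], [0, 0, 0], [0, 0, 0], [0, 0, 0], [0, 0, 0], [0, 0, 0], [0, 0, 0], [0, 0, 0], [0, 0, 0], [0, 0, 0], [0, 0, 0]], hand=[-1, -1, -1, -1, -1, -1, -1, -1, -1, -1, -1, -1, -1, -1, -1])

```text
clock: 36.5
position: [0.5246, 0.1951, 0.0813]
orientation: [180.0, 0.0, 93.6]
wrist_force: [-0.1, 0.2, -0.8]
width: 0.435
```

Run:
```python
from h import *
p=env.camera_params("wrist");im=env.capture("wrist"); cv2.imwrite("pics/w12.png",im)
o=env.get_obs(); print(o["position"],o["orientation"],o["width"],o["wrist_force"])
print(proj("wrist",box(.524,.1956,3.7,.05,.05,.014),p).round(0),proj("wrist",box(.516,.3040,3.7,.05,.05,.014),p).round(0))
```

```text
[0.52467788 0.19505872 0.08130822] [1.79990017e+02 9.97295530e-03 9.36328093e+01] 0.435529886213731 [-0.24093373 -0.73167744 -0.56245404]
[[318. 188.]
 [243. 188.]
 [246. 256.]
 [316. 256.]] [[318.  24.]
 [239.  24.]
 [239.  99.]
 [318.  98.]]
```

View pics/w12.png

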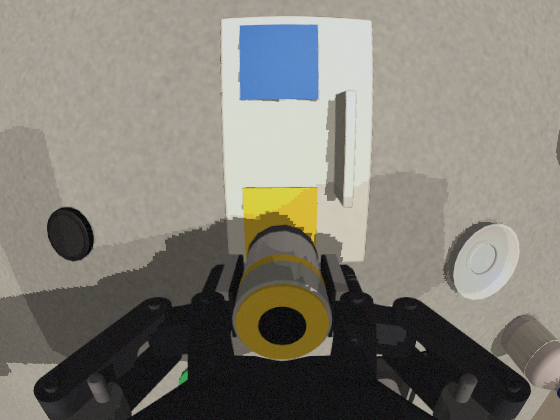

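>>> drive_tool(dp=[[-0.7, 0.5, -15], [0, 0, -15], [0, 0, -10], [0, 0, -5], [0, 0, -3], [0, 0, 0], [0, 0, 0]], rotation=[[0, 0, 0], [0, 0, 0], [0, 0, 0], [0, 0, 0], [0, 0, 0], [0, 0, 0], [0, 0, 0]], hand=[-1, -1, -1, -1, -1, -1, -1])

```text
clock: 37.42
position: [0.5239, 0.1965, 0.0338]
orientation: [179.9, -0.0, 93.7]
wrist_force: [-0.5, 0.2, -1.4]
width: 0.434
```

>>> drive_tool(dp=[[0, -0.5, -1.2], [0, 0, 0], [0, 0, 0], [0, 0, 0], [0, 0, 0], [0, 0, 0], [0, 0, 8], [0, 0, 24], [0, 0, 40], [0, 0, 40], [0, 0, 0], [16, -24.5, 0], [16, -24.5, 0], [16, -24.5, 0], [16, -24.5, 0], [16, -24.5, 0], [16, -24.5, 0], [16, -24, 0], [0, 0, 0], [0, 0, 0]], rotation=[[0, 0, 0], [0, 0, 0], [0, 0, 0], [0, 0, 0], [0, 0, 0], [0, 0, 0], [0, 0, 0], [0, 0, 0], [0, 0, 0], [0, 0, 0], [0, 0, 0], [0, 0, 0], [0, 0, 0], [0, 0, 0], [0, 0, 0], [0, 0, 0], [0, 0, 0], [0, 0, 0], [0, 0, 0], [0, 0, 0]], hand=[-1, -1, 1, 1, 1, 1, 1, 1, 1, 1, 1, 1, 1, 1, 1, 1, 1, 1, 1, 1])

```text
clock: 39.92
position: [0.6347, 0.0253, 0.1433]
orientation: [-179.9, -0.0, 93.7]
wrist_force: [0.5, -0.2, 0.8]
width: 0.997
```

Run:
```python
from h import *
p=env.camera_params("wrist");im=env.capture("wrist"); cv2.imwrite("pics/w13.png",im)
o=env.get_obs(); print(o["position"],o["orientation"],o["width"],o["wrist_force"])
print(proj("wrist",[[.636,.0252,.066],[.524,.1956,.076]],p).round(0))
```

```text
[0.63461227 0.02562689 0.14354339] [-1.79916880e+02 -3.33941757e-02  9.37474017e+01] 1.0001487300144476 [-0.05543733  0.09811381 -0.19948835]
[[283. 220.]
 [139. -20.]]
```

View pics/w13.png

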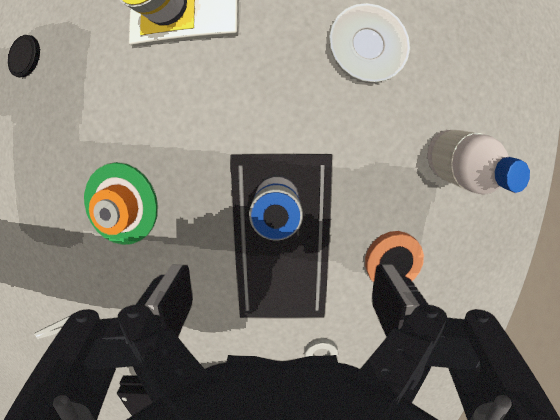

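Run:
```python
from h import *
p=env.camera_params("wrist");im=env.capture("wrist"); cv2.imwrite("pics/w14.png",im)
o=env.get_obs(); print(o["position"],o["orientation"])
m=cv2.inRange(cv2.cvtColor(im,cv2.COLOR_BGR2HSV),(100,120,60),(125,255,255)); m[:150]=0;m[260:]=0;m[:,:240]=0;m[:,320:]=0
P=np.argwhere(m)[:,::-1]; print(P.mean(0),atz("wrist",P,.066,p).mean(0))
print(proj("wrist",[[.636,.0252,.066]],p).round(0))
```

```text
[0.63467839 0.02577841 0.14374261] [-1.79934772e+02 -2.23185410e-02  9.37694421e+01]
[275.40494012 214.40868263] [0.63002743 0.02891496 0.066     ]
[[283. 220.]]
```

Run:
```python
from h import *
p=env.camera_params("wrist")
print(proj("wrist",box(.639,-.020,3.7,.09,.17,.004),p).round(0), proj("wrist",[[.476,.0095,.006]],p))
cv2.imwrite("pics/top2.png",env.capture("top")); cv2.imwrite("pics/scene2.png",env.capture("scene"))
```

```text
[[334. 155.]
 [232. 154.]
 [240. 317.]
 [325. 318.]] [[118.92909256 204.59823782]]
```

View pics/w14.png

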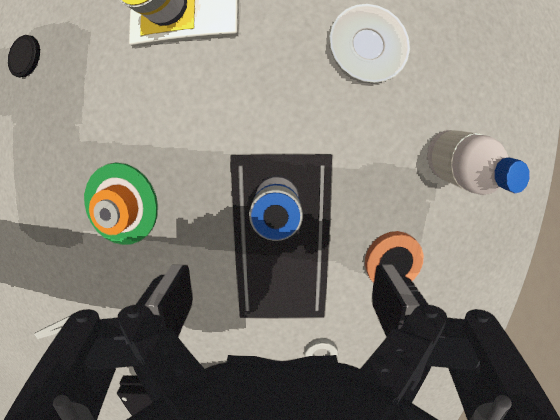

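View pics/scene2.png

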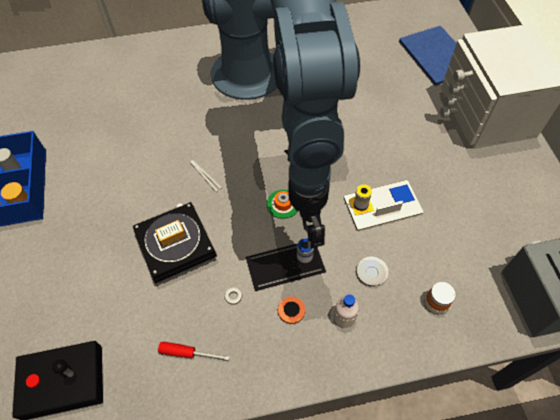

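The mat matches the prediction, but the blue objective (lens at 275, 214) is about 6 mm from where I released it. It is upright and something may have nudged it, so I'll aim at the measured position and check again during the approach.

>>> drive_tool(dp=[[-4.5, 3, -20], [0, 0, -10], [0, 0, 0], [0, 0, 0]], rotation=[[0, 0, 0], [0, 0, 0], [0, 0, 0], [0, 0, 0]], hand=[1, 1, 1, 1])

```text
clock: 40.62
position: [0.6314, 0.0279, 0.1147]
orientation: [179.9, 0.0, 93.7]
wrist_force: [-0.1, 0.2, -1.0]
width: 1.002
```

Run:
```python
from h import *
p=env.camera_params("wrist");im=env.capture("wrist"); cv2.imwrite("pics/w15.png",im)
o=env.get_obs(); print(o["position"],o["orientation"])
print(proj("wrist",[[.630,.0287,.066]],p).round(0))
```

```text
[0.63165304 0.0278389  0.11484603] [1.79922534e+02 9.58364401e-03 9.37113360e+01]
[[279. 233.]]
```

View pics/w15.png

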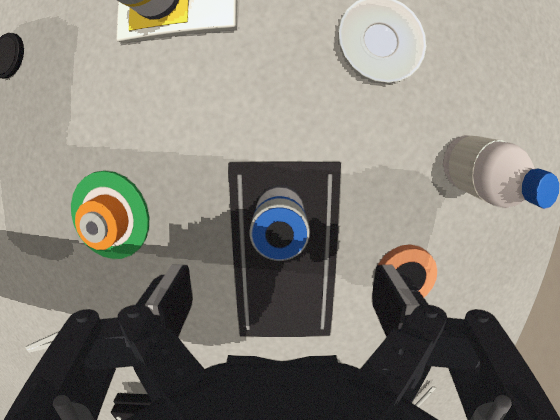

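>>> drive_tool(dp=[[-1.5, 1, -20], [0, 0, -25], [0, 0, -22], [0, 0, -16], [0, 0, -10], [0, 0, 0], [0, 0, 0], [0, 0, 0], [0, 0, 0], [0, 0, 0], [0, 0, 0], [0, 0, 0]], rotation=[[0, 0, 0], [0, 0, 0], [0, 0, 0], [0, 0, 0], [0, 0, 0], [0, 0, 0], [0, 0, 0], [0, 0, 0], [0, 0, 0], [0, 0, 0], [0, 0, 0], [0, 0, 0]], hand=[1, 1, 1, 1, 1, 1, -1, -1, -1, -1, -1, -1], force=40)

```text
clock: 42.18
position: [0.6302, 0.0288, 0.022]
orientation: [179.9, 0.0, 93.7]
wrist_force: [-1.4, 0.5, 5.5]
width: 0.435
```

>>> drive_tool(dp=[[0, 0, 10], [0, 0, 25], [0, 0, 30], [0, 0, 30], [-11.4, 27.5, 0], [-11.4, 27.5, 0], [-11.4, 27.5, 0], [-11.4, 27.5, 0], [-11.4, 27.5, 0], [-11.4, 27.5, 0], [-11.4, 27.5, 0], [-11.4, 27.5, 0], [-11.4, 27.5, 0], [-11.4, 27.5, 0], [0, 0, -20], [0, 0, -20], [0, 0, 0], [0, 0, 0], [0, 0, 0]], rotation=[[0, 0, 0], [0, 0, 0], [0, 0, 0], [0, 0, 0], [0, 0, 0], [0, 0, 0], [0, 0, 0], [0, 0, 0], [0, 0, 0], [0, 0, 0], [0, 0, 0], [0, 0, 0], [0, 0, 0], [0, 0, 0], [0, 0, 0], [0, 0, 0], [0, 0, 0], [0, 0, 0], [0, 0, 0]], hand=[-1, -1, -1, -1, -1, -1, -1, -1, -1, -1, -1, -1, -1, -1, -1, -1, -1, -1, -1])

```text
clock: 44.55
position: [0.5163, 0.3041, 0.0772]
orientation: [179.9, -0.0, 93.7]
wrist_force: [0.3, 0.0, -1.8]
width: 0.439
```

Run:
```python
from h import *
p=env.camera_params("wrist");im=env.capture("wrist"); cv2.imwrite("pics/w16.png",im)
o=env.get_obs(); print(o["position"],o["orientation"],o["width"])
print(proj("wrist",box(.516,.3040,3.7,.05,.05,.014),p).round(0))
```

```text
[0.51631442 0.30410297 0.07717175] [ 1.79899878e+02 -3.76392673e-02  9.36989559e+01] 0.43527547393721344
[[319. 190.]
 [242. 190.]
 [245. 260.]
 [316. 260.]]
```

View pics/w16.png

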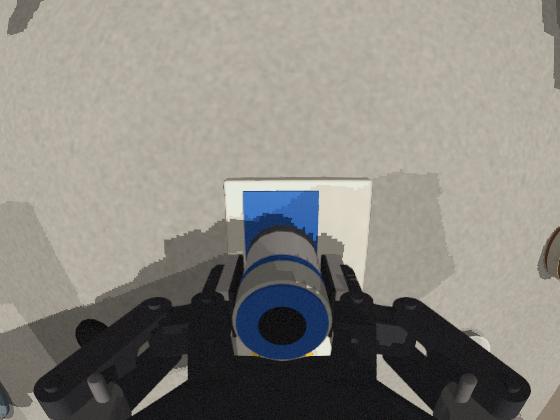

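>>> drive_tool(dp=[[0, 0, -15], [0, 0, -14], [0, 0, -9], [0, 0, -4], [0, 0, -2], [0, 0, 0], [0, 0, 0]], rotation=[[0, 0, 0], [0, 0, 0], [0, 0, 0], [0, 0, 0], [0, 0, 0], [0, 0, 0], [0, 0, 0]], hand=[-1, -1, -1, -1, -1, -1, -1])

```text
clock: 45.48
position: [0.516, 0.3041, 0.0325]
orientation: [179.9, -0.0, 93.7]
wrist_force: [0.3, 0.1, -0.3]
width: 0.436
```

>>> drive_tool(dp=[[0, 0, 0], [0, 0, 0], [0, 0, 0], [0, 0, 0], [0, 0, 8], [0, 0, 24], [0, 0, 40], [0, 0, 40], [0, 0, 30], [-8, -25, 10], [-8, -25, 10], [-8, -25, 0], [-8, -25, 0], [-8, -25, 0], [-8, -25, 0], [-8, -25, 0], [-8, -25, 0], [0, 0, 0], [0, 0, 0], [0, 0, 0]], rotation=[[0, 0, 0], [0, 0, 0], [0, 0, 0], [0, 0, 0], [0, 0, 0], [0, 0, 0], [0, 0, 0], [0, 0, 0], [0, 0, 0], [0, 0, 0], [0, 0, 0], [0, 0, 0], [0, 0, 0], [0, 0, 0], [0, 0, 0], [0, 0, 0], [0, 0, 0], [0, 0, 0], [0, 0, 0], [0, 0, 0]], hand=[1, 1, 1, 1, 1, 1, 1, 1, 1, 1, 1, 1, 1, 1, 1, 1, 1, 1, 1, 1])

```text
clock: 47.98
position: [0.4519, 0.1046, 0.1943]
orientation: [180.0, -0.0, 93.8]
wrist_force: [0.8, -0.5, -0.3]
width: 1.004
```

Run:
```python
from h import *
p=env.camera_params("wrist");im=env.capture("wrist"); cv2.imwrite("pics/w17.png",im)
a=env.capture("top"); cv2.imwrite("pics/top3.png",a); s=env.capture("scene"); cv2.imwrite("pics/scene3.png",s)
o=env.get_obs(); print(o["position"],o["orientation"],o["width"])
hw=cv2.cvtColor(im,cv2.COLOR_BGR2HSV)
print(proj("wrist",[[.524,.1956,.076],[.516,.304,.076],[.476,.0095,.035]],p).round(0))
print("top exp", proj("top",[[.524,.1956,.076],[.516,.304,.076],[.476,.0095,.035],[.542,-.2622,.09]]).round(1))
print("scene exp", proj("scene",[[.524,.1956,.076],[.516,.304,.076],[.476,.0095,.035],[.542,-.2622,.09]]).round(1))
def crop(i,x,y,w,h,k): return cv2.resize(i[y:y+h,x:x+w],(w*k,h*k),interpolation=cv2.INTER_CUBIC)
cv2.imwrite("pics/s3dock.png",crop(s,335,165,95,70,8)); cv2.imwrite("pics/s3rest.png",crop(s,130,170,180,120,4))
```

```text
[0.45172977 0.10442631 0.19410376] [ 1.79991446e+02 -6.76794149e-03  9.37642465e+01] 1.0006707853952275
[[377. 102.]
 [374. -21.]
 [298. 281.]]
top exp [[164.9 224.7]
 [103.6 227.5]
 [268.6 254.7]
 [422.6 221.3]]
scene exp [[363.6 189.7]
 [406.1 179. ]
 [282.4 196.6]
 [168.4 229.3]]
```

View pics/w17.png

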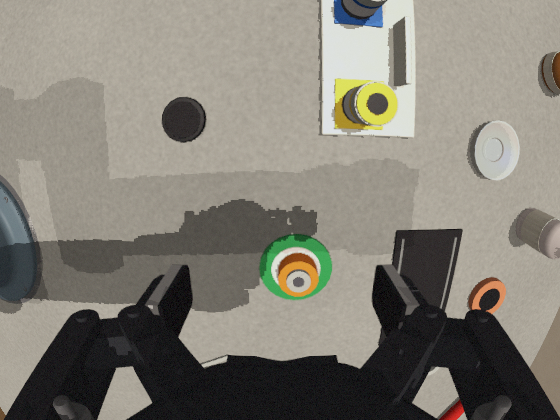

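View pics/top3.png

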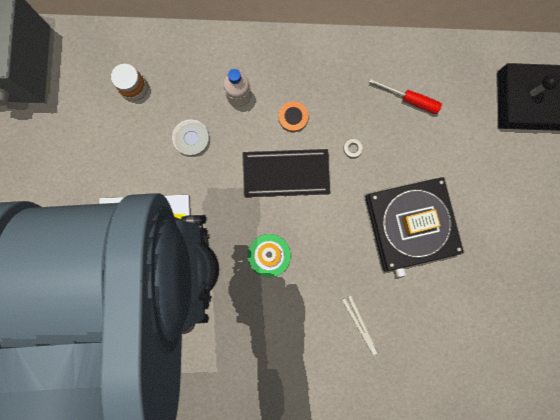

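View pics/s3dock.png

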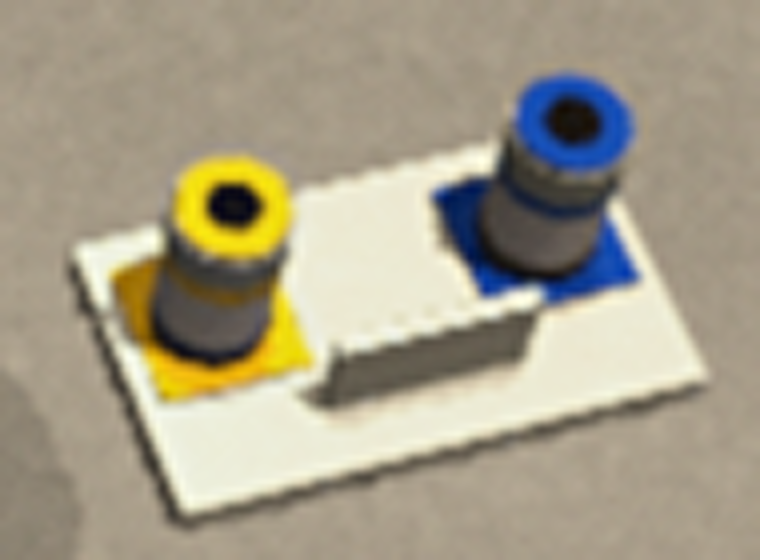

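View pics/s3rest.png

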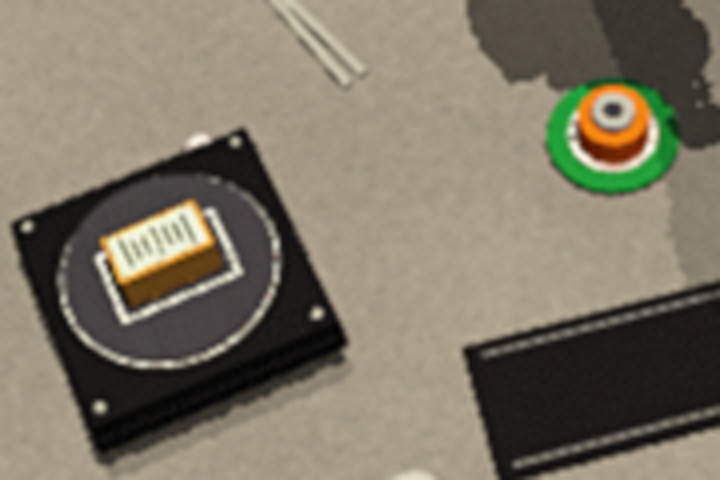

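```bash
python3 -c "
from workcell import env
print(env.hand_in())"
```

```text
the job is handed in; nothing more can be done
None
```

The stage is ready for calibration and I handed the job in at about 48 s of the 128 s allowed; hand-in gives no verdict. I moved the specimen to the sample plate, then stood yellow and blue on the mat. After that I set the standard in the white outline and put each objective back on its own pad.

**Last checks:** in the final pictures all four objects stand or lie flat, with the gripper open and well clear of everything.
- **Specimen:** within about 1 px (1–2 mm) of the middle of the plate.
- **Standard:** within about 1 px of the middle of the outline, and square with it to the eye.
- **Objectives:** both are upright on the pad of their own colour. Yellow is within 1–2 mm of its pad centre in the wrist and scene cameras. Blue was visible only in the scene camera, and also matched to about 1–2 mm.

**One disagreement:** while blue waited on the mat, it moved about 6–7 mm from where I had released it. It stayed upright and well within the mat. I don't know the cause. I measured it again before gripping, so it should not affect the final placing.

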